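# Slide the fuse board home into its notches and lock it

### The arm

A 6-joint arm with a two-finger parallel gripper is mounted at the origin on a cart in front of the work surface, level with it; the furniture and walls round the work are solid. World frame = base frame: x ahead of the robot, y to its left, z up, the work surface at z = 0. Lengths are in mm, angles in degrees, forces in N, time in s.
With the tool pointing down it reaches from about 350 to 850 mm from the base axis. Payload 8.1 kg.
Tool frame: the origin (TCP) lies at the very end of the fingers, on their centre line; the grasp point (between the pads) lies 19 mm behind it; z points along the fingers, y is the direction in which the jaws open and shut (so a half turn about z gives the same grasp; the last joint's range is limited). The gripper opens to 85 mm and grips with 20 to 120 N. Pads are 22 mm wide; open, the fingers measure 114 mm over their backs; the gripper's body (76 mm by 85 mm) begins 54 mm behind the grasp point. The pads swing forward as they close: fully open they stand 13 mm farther back than shut.
Start: joints at [-72.445, 7.471, 85.268, -0, 87.261, -4.893], TCP at [229.132, -554.53, 231.292] pointing down, gripper open.
Joint ranges: [-169.43, 169.43], [-51.17, 129.36], [1.28, 143.12], [-76.62, 256.62], [0, 156.53], [-152.29, 152.29]. Speed limits (degrees/s): [136.94, 136.94, 159.86, 180, 180, 180].

### API

Orientations are given as [roll, pitch, yaw] about the fixed x, y, z axes, in that order (R = Rz(yaw) Ry(pitch) Rx(roll)).
In Python, from bench import r gives the robot as it stands.
- The arm moves only by the shell command python3 -m jog 'ROWS' [OPENING] [FORCE]. ROWS is JSON, a list of rows, each a list of 6 numbers: the shift along the tool's x, y, z normalised to -1 to 1, where 1 is 0.25 m, then the turn, a rotation vector about the tool's x, y, z normalised to -1 to 1, where 1 is pi rad. In form: [[x, y, z, ax, ay, az], ...]. A call has 1 to 10 rows; each row is the pose to reach, as a shift and turn from the pose commanded when the call began, along the tool's axes at that moment, turning the shorter way round; what a row does not reach only later rows make up. A row lasts 1/10 s, in which the tool goes at most 50 mm and 8.59 degrees, less where a joint would pass 70% of its speed; a pose out of reach is approached as far as the arm can. A call with a number of a shift or a turn outside -1 to 1 is refused whole. A call with a gripper value outside its range is refused whole. OPENING is the opening, from 0 (shut) to 1 (fully open), set as the call begins (- or left out, the last holds). The fingers move at their own pace and stop on an object; FORCE is the grip in N (left out, the last holds). Time passes only in rows, so rows that repeat a pose let the fingers close. It gives the time, the measured TCP pose, the force and the opening at its end, in the units of the state.
- r.sense(): the state, without advancing time (a new reading comes with each control period).
- r.snapshot(name): name is "scene" or "top"; returns a dict with "pixels" (400x640x3 uint8, red, green, blue), "intrinsics" (3x3 intrinsics, pixels), "dist" ([k1, k2, p1, p2, k3] as OpenCV has them; the pictures are not rectified), "extrinsics" (4x4, takes a point from camera to world coordinates). Camera axes: x right, y down, z forward; pixel columns grow to the right and rows downward; lengths in mm; the calibration is good to about 2 mm. A picture is of the moment at which its call begins. There is no depth.
- r.hand_in(): hands the job in, once; it reports no verdict.
The state is a dict: "time": time; "joint_pos": joint angles; "qd": joint speeds; "joint_efforts": joint torques, N m; "tool_pos": TCP position; "tcp_rot": TCP orientation; "ft_force": force on the tool from outside, world axes, zero at the start; "wrist_torque": the same for the moment, N m; "finger_gap": finger opening in mm.
Only numpy, scipy, OpenCV 4.12 (cv2) and the standard library are available. Lean on these libraries where they do the work, as an engineer would, in place of code of your own. Each camera call takes 0.05 s, during which the arm holds its last target.

### The job

With a fingertip, push the brown fuse board along its rails towards the red plate until it drops down into its locating notches, and then push the red plate towards the board as far as it goes, so that the lock covers the board's edge. Only push: do not lift or grip the board or the plate, keep off the fuse on the board and off the plate's black side, which faces the board, and leave everything else where it is.

Things in the scene. Friction and masses are not known exactly. Their poses are not given: they have to be found in the camera images.
- chassis: Low fixed metal chassis, 101 x 280 mm, long in its own y. Origin: centre of its underside, on the desk. The board travels to its +y, about to the robot's left. Two rails (y = -130 to 95 mm, 51 mm apart, tops 24 mm above the desk) between blue cheeks 91 mm apart, 32 mm high; between the rails only a 4 mm base; the -y end is open. A blue bridge at y = 98 to 104 mm, 50 mm high, stands over the lock.
- fuse_board: Brown board, 88 mm wide (x) x 120 mm long (y, along the rails), loose, 0.35 to 0.8 kg, 1.5 mm of play at each side. Origin: under its centre, at the underside of its 6 mm lugs; the board is 6 to 16 mm above that. Push its trailing edge, at its own y = -60 mm. Origin 24 mm above the desk on the rails, 18 mm when dropped in. Sliding takes 2 to 6 N. Push slowly, about 30 mm/s.
- seat (a point): Point on the chassis where the board's origin lies once it has dropped in: chassis x = 0, y = 30, z = 18 mm. The board starts 70 to 92 mm short of it. Four notches, 7 mm deep and 20 mm long, take its four lugs (14 mm long) all at once; then they stop it dead within 3 mm either way.
- lock_slide (a joint): Travel of the lock, in m: 0 open, 0.022 fully home with its flat steel bolt (24 mm wide, underside 36 mm above the desk) about 13 mm over the board's leading edge. It moves along the chassis's -y, starts at 0 to 0.004, takes 2 to 3 N, stays where it is left, and passes over the board only if that has dropped in.
- push_plate (a point): Centre of the outer face, to be pushed towards the board, of the lock's upright red plate. The plate is 92 mm wide along the chassis's x, from 36 to 66 mm above the desk, this point 52 mm above it; the face looks along the chassis's +y. The point moves with the lock.
- clip_fuse: Cartridge fuse with brass-coloured caps, 75 mm long, 25 mm thick, fixed lengthwise on the middle of the fuse board; not to be touched. Its top is about 42 mm above the board's origin. Origin: underside of its centre.
- terminal_strip: Bystander: loose dark terminal strip, 26 x 115 x 20 mm, lying beside the chassis on the far side from the robot. Origin: centre of its underside.
- pliers: Bystander: loose pliers with dark handles, 170 x 55 x 14 mm, at the right of the desk. Origin: centre of its underside.
- spare_fuse: Bystander: loose cartridge fuse standing on end, 27 mm thick, 80 mm tall, at the right of the desk. Origin: centre of its underside.
- tape_black: Bystander: loose roll of black tape, 70 mm across, 19 mm high, at the left back. Origin: centre of its underside.
- fuse_box: Bystander: fixed grey fuse box, about 100 x 154 mm, with its lid standing open to 145 mm above the desk, to the right of the chassis. Origin: centre of its underside.
- plate_back (a point): Centre of the black facing (90 mm wide, 45 to 65 mm above the desk) on the side of the red plate that faces the board (8 mm behind the outer face); not to be touched. The point moves with the lock.

How it is judged:
By the outcome, as a careful person would: the job done as asked, in the order asked, and still so for the second after the job is handed in, with the robot touching nothing.
It also fails if it takes over 48 s, if anything falls off the work surface, if the arm or the gripper's body presses on something with over 40 N, if the wrist force passes 120 N, or if a joint passes its speed limit or range.

## Working session

There is one attempt and no reset: what is moved stays moved. The work goes in short steps, Python scripts to look and compute and a shell command to move; the robot and the scene stay as the last step left them, time stands still between calls to the robot, and variables do not carry over. Pictures are saved under pics/ and viewed, and the job is handed in when it is done.

```bash
mkdir -p pics; ls; python3 - <<'E'
from bench import r
import cv2,numpy as np
s=r.sense();print(s)
for n in("scene","top"):
    d=r.snapshot(n);cv2.imwrite(f"pics/{n}0.png",d["pixels"][:,:,::-1]);print(n,d["intrinsics"],d["dist"],np.round(d["extrinsics"],3).tolist())
E
```

```text
pics
{'time': 0.0, 'joint_pos': array([-7.24464234e+01,  7.51533416e+00,  8.53306663e+01, -1.17099503e-03,
        8.72619937e+01, -4.89499930e+00]), 'qd': array([ 0.04652378, -0.0708979 , -0.03070245,  0.05573382, -0.00632506,
       -0.05206882]), 'joint_efforts': array([-1.24572118e-03, -5.69407225e+01, -5.00555062e+01, -4.31712078e-04,
        1.48667931e-02, -2.90617015e-05]), 'tool_pos': array([ 228.93681283, -553.99633311,  230.22879117]), 'tcp_rot': array([-1.79892300e+02, -8.04984687e-03,  2.24486254e+01]), 'ft_force': array([ 0.16903831, -0.73095181, -0.00938002]), 'wrist_torque': array([0.00592372, 0.01583415, 0.03434283]), 'finger_gap': 85.28221825315326}
scene [[366.41305619   0.         326.43045442]
 [  0.         366.41305619 194.26811248]
 [  0.           0.           1.        ]] [-0.03481148  0.          0.          0.          0.        ] [[-0.71, -0.362, 0.604, -185.165], [-0.704, 0.354, -0.616, 600.415], [0.009, -0.862, -0.507, 641.059], [0.0, 0.0, 0.0, 1.0]]
top [[495.91456979   0.         315.88765885]
 [  0.         495.91456979 204.10155616]
 [  0.           0.           1.        ]] [-0.02274294  0.          0.          0.          0.        ] [[0.02, -0.985, 0.171, 305.267], [-1.0, -0.02, 0.005, -85.946], [-0.002, -0.171, -0.985, 1372.101], [0.0, 0.0, 0.0, 1.0]]
```

View pics/scene0.png

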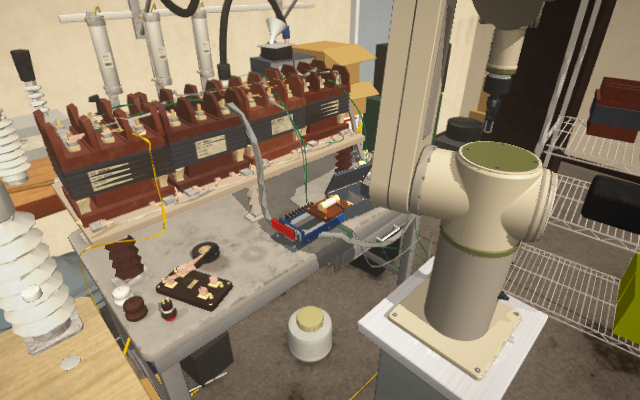

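View pics/top0.png

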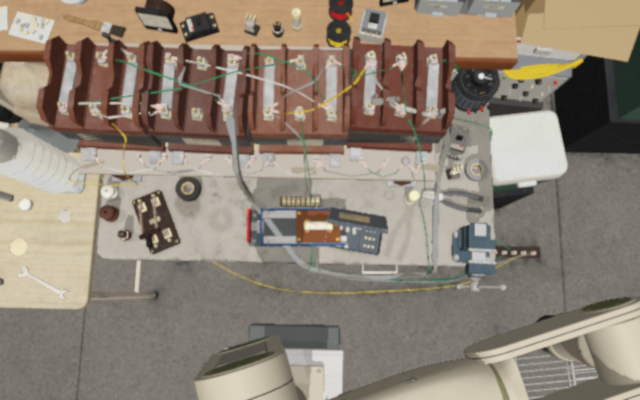

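```bash
python3 - <<'E'
import cv2
t=cv2.imread("pics/top0.png");cv2.imwrite("pics/topz.png",cv2.resize(t[170:290,230:400],None,fx=4.6,fy=4.6,interpolation=cv2.INTER_CUBIC))
t=cv2.imread("pics/scene0.png");cv2.imwrite("pics/scz.png",cv2.resize(t[150:260,240:410],None,fx=4.6,fy=4.6,interpolation=cv2.INTER_CUBIC))
E
```

```text
(no output)
```

View pics/topz.png

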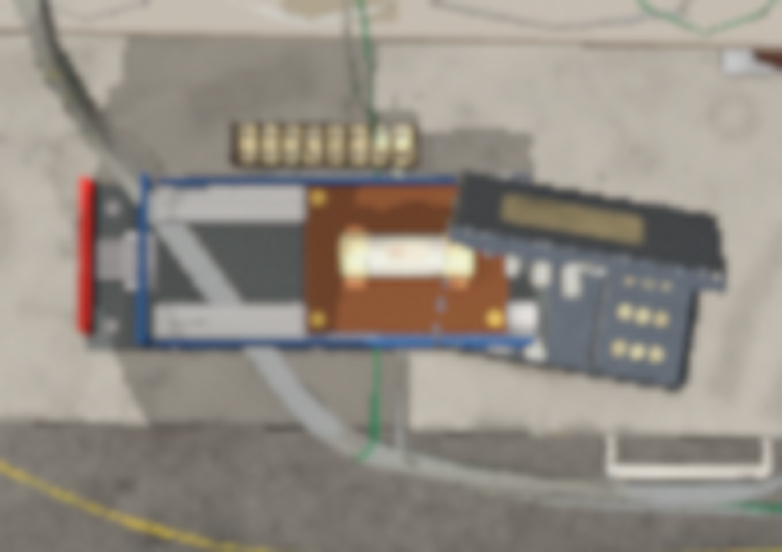

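View pics/scz.png

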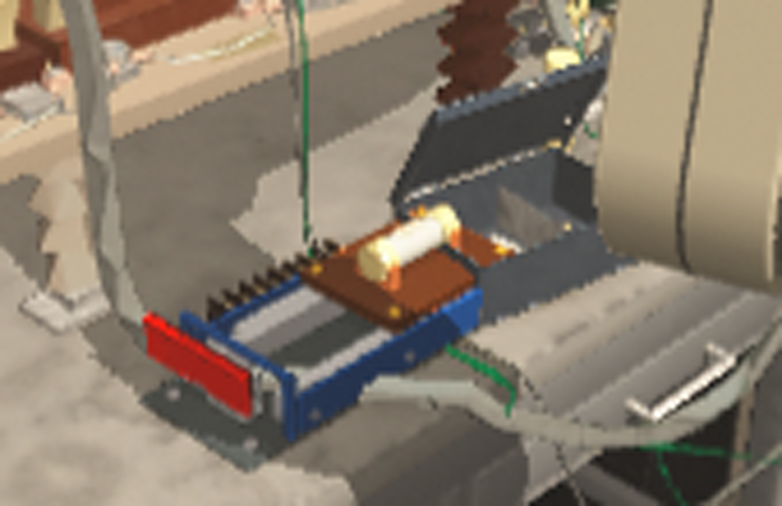

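```bash
cat > h.py <<'E'
import cv2,numpy as np
def cam(d): return d["intrinsics"],np.array(d["dist"]),d["extrinsics"]
def ray(d,uv):
    K,D,E=cam(d); p=cv2.undistortPoints(np.array(uv,float).reshape(-1,1,2),K,D).reshape(-1,2)
    v=np.c_[p,np.ones(len(p))]@E[:3,:3].T
    return E[:3,3],v
def onz(d,uv,z):
    o,v=ray(d,uv); return o+v*((z-o[2])/v[:,2])[:,None]
def proj(d,P):
    K,D,E=cam(d); R=E[:3,:3].T; t=-R@E[:3,3]
    return cv2.projectPoints(np.array(P,float).reshape(-1,3),cv2.Rodrigues(R)[0],t,K,D)[0].reshape(-1,2)
def tri(d1,u1,d2,u2):
    o1,v1=ray(d1,[u1]);o2,v2=ray(d2,[u2]);A=np.c_[v1[0],-v2[0]];s=np.linalg.lstsq(A,o2-o1,rcond=None)[0]
    a=o1+s[0]*v1[0];b=o2+s[1]*v2[0];return (a+b)/2,np.linalg.norm(a-b)
E
python3 - <<'E'
from bench import r
from h import *
t=r.snapshot("top");s=r.snapshot("scene")
np.set_printoptions(precision=1,suppress=True)
hsv=cv2.cvtColor(t["pixels"],cv2.COLOR_RGB2HSV)
roi=np.zeros((400,640),np.uint8);roi[200:255,240:350]=255
def m(lo,hi,n,z):
    k=cv2.inRange(hsv,lo,hi)&roi
    c=max(cv2.findContours(k,cv2.RETR_EXTERNAL,cv2.CHAIN_APPROX_NONE)[0],key=cv2.contourArea)
    b=cv2.boxPoints(cv2.minAreaRect(c));print(n,cv2.countNonZero(k),b.tolist(),"\n",onz(t,b,z)[:,:2])
m((0,180,130),(6,255,255),"red",66)
m((105,120,50),(125,255,255),"blue",32)
m((5,130,60),(16,255,200),"brown",40)
Z=lambda u,v:(230+u/4.6,170+v/4.6)
def p(n,u,v,z):print(n,onz(t,[Z(u,v)],z)[0])
p("plate outer top far",80,178,66);p("plate outer top near",80,333,66)
p("bridge far L",140,176,50);p("bridge near L",137,347,50)
p("board far lead",307,187,40);p("board near lead",304,336,40);p("board near trail",508,335,40)
p("cheek near end",538,345,32)
p("box near left?",548,370,40);
for n,uv in dict(fusecapL=(352,255),fusecapR=(462,255)).items():p(n,*uv,60)
E
```

```text
red 58 [[248.0, 210.0], [249.0, 210.0], [249.0, 240.0], [248.0, 240.0]] 
 [[511.8 101.5]
 [511.9  98.8]
 [431.7  95.3]
 [431.6  98. ]]
blue 52 [[259.0099182128906, 233.0989990234375], [260.8910827636719, 232.910888671875], [261.9999694824219, 244.0], [260.1188049316406, 244.1881103515625]] 
 [[454.3  73.7]
 [454.9  68.6]
 [424.8  64.4]
 [424.2  69.5]]
brown 752 [[297.0, 211.0], [339.0, 211.0], [339.0, 241.0], [297.0, 241.0]] 
 [[ 515.9  -28.3]
 [ 518.2 -142.5]
 [ 436.4 -143.5]
 [ 434.1  -30.4]]
plate outer top far [515.3 103.3  66. ]
plate outer top near [425.3  99.3  66. ]
bridge far L [519.8  70.3  50. ]
bridge near L [419.3  68.1  50. ]
board far lead [516.8 -27.5  40. ]
board near lead [428.6 -28.1  40. ]
board near trail [ 431.6 -147.4   40. ]
cheek near end [ 426.8 -165.5   32. ]
box near left? [ 411.6 -171.    40. ]
fusecapL [474.3 -55.5  60. ]
fusecapR [ 475.6 -119.3   60. ]
```

```bash
python3 - <<'E'
from bench import r
from h import *
t=r.snapshot("top");s=r.snapshot("scene")
np.set_printoptions(precision=1,suppress=True)
T=lambda u,v:(230+u/4.6,170+v/4.6)
S=lambda u,v:(240+u/4.6,150+v/4.6)
for n,a,b in [("lid topleft",(462,176),(435,110)),("lid topleft/alt",(450,235),(435,110)),("lid botleft",(450,235),(395,205)),("lid botleft alt",(462,176),(395,205)),("box right near lid top",(720,285),(610,55)),("redtop far",(80,178),(147,317)),("redtop near",(80,333),(250,368))]:
    print(n,*tri(t,T(*a),s,S(*b)))
for z in(60,145):
  for a in [(462,176),(450,235),(720,210),(722,285),(685,385),(545,365)]:print(z,a,onz(t,[T(*a)],z)[0])
E
```

```text
lid topleft [ 503.3 -122.9  128.1] 19.06006909849043
lid topleft/alt [ 476.7 -109.8  140.9] 2.0795942406283205
lid botleft [ 494.6 -105.3   62.7] 20.75264991223275
lid botleft alt [ 523.8 -119.3   46.1] 1.2298563945163228
box right near lid top [ 451.6 -257.6  140. ] 0.04883648576514473
redtop far [515.3 103.2  62.5] 1.5647453231833566
redtop near [424.7  98.6  69. ] 0.8977282593036331
60 (462, 176) [ 522.  -118.6   60. ]
60 (450, 235) [ 487.1 -112.1   60. ]
60 (720, 210) [ 504.9 -268.9   60. ]
60 (722, 285) [ 461.1 -269.9   60. ]
60 (685, 385) [ 403.  -248.4   60. ]
60 (545, 365) [ 412.8 -168.    60. ]
145 (462, 176) [ 507.9 -116.4  145. ]
145 (450, 235) [ 475.3 -110.4  145. ]
145 (720, 210) [ 492. -257.  145.]
145 (722, 285) [ 451. -258.  145.]
145 (685, 385) [ 396.6 -237.9  145. ]
145 (545, 365) [ 405.9 -162.6  145. ]
```

```bash
python3 - <<'E'
import cv2
t=cv2.imread("pics/top0.png");cv2.imwrite("pics/topz2.png",cv2.resize(t[203:258,318:392],None,fx=10.5,fy=10.5,interpolation=cv2.INTER_NEAREST))
t=cv2.imread("pics/scene0.png");cv2.imwrite("pics/scz2.png",cv2.resize(t[155:235,300:380],None,fx=7.5,fy=7.5,interpolation=cv2.INTER_NEAREST))
E
```

```text
(no output)
```

View pics/topz2.png

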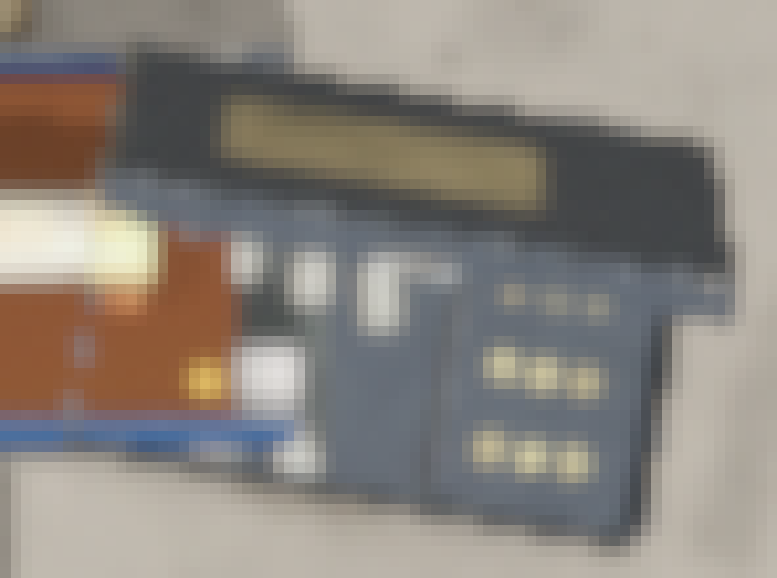

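View pics/scz2.png

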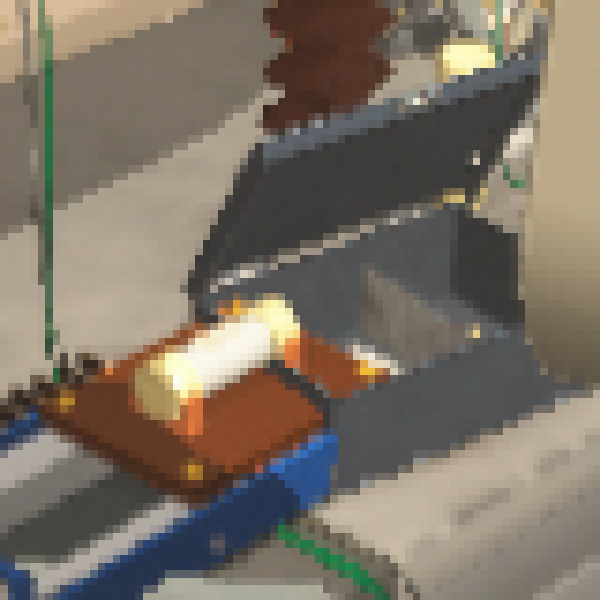

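```bash
python3 - <<'E'
from bench import r
from h import *
t=r.snapshot("top");s=r.snapshot("scene")
np.set_printoptions(precision=1,suppress=True)
Z2=lambda u,v:(318+u/10.5,203+v/10.5)
for a in[(80,350),(70,405)]:
  for z in(36,40,44,48,55):
    P=onz(t,[Z2(*a)],z)[0];q=proj(s,[P])[0];print(a,P,(q-[300,155])*7.5)
# model check: chassis origin (470.5,-35), yaw 1.5
c,sn=np.cos(np.radians(1.5)),np.sin(np.radians(1.5))
R=np.array([[c,-sn],[sn,c]]);o=np.array([470.5,-35])
def W(x,y,z):return [*(o+R@[x,y]),z]
for n,p in dict(plF=(46,134,66),brF=(50,104,50),brN=(-50,104,50),leadF=(44,7,40),leadN=(-44,7,40),trN=(-44,-113,40),trF=(44,-113,40),chN=(-47,-130,32)).items():
  print(n,np.array(W(*p)),(proj(t,[W(*p)])[0]-[230,170])*4.6,(proj(s,[W(*p)])[0]-[240,150])*4.6,(proj(s,[W(*p)])[0]-[300,155])*7.5)
E
```

```text
(80, 350) [ 448.7 -107.3   36. ] [301.7 394.7]
(80, 350) [ 448.3 -107.3   40. ] [302.7 386.9]
(80, 350) [ 447.9 -107.2   44. ] [303.6 379.1]
(80, 350) [ 447.5 -107.1   48. ] [304.6 371.2]
(80, 350) [ 446.7 -107.    55. ] [306.2 357.4]
(70, 405) [ 434.5 -105.    36. ] [323.5 410.4]
(70, 405) [ 434.1 -104.9   40. ] [324.5 402.5]
(70, 405) [ 433.7 -104.9   44. ] [325.4 394.6]
(70, 405) [ 433.3 -104.8   48. ] [326.3 386.6]
(70, 405) [ 432.7 -104.7   55. ] [328.  372.7]
plF [513.  100.2  66. ] [ 85.2 182.1] [151.7 311.6] [-202.6  470.5]
brF [517.8  70.3  50. ] [140.  179.4] [186.6 310.9] [-145.7  469.5]
brN [417.8  67.7  50. ] [137.7 349.6] [297.9 377.3] [ 35.6 577.6]
leadF [514.3 -26.9  40. ] [305.7 191.2] [305.5 267.8] [ 48.1 399.1]
leadN [426.3 -29.2  40. ] [305.6 339.9] [402.8 320.2] [206.8 484.6]
trN [ 429.5 -149.1   40. ] [510.9 338.7] [524.3 247.7] [404.9 366.4]
trF [ 517.4 -146.8   40. ] [508.7 190. ] [427.9 201.8] [247.7 291.5]
chN [ 426.9 -166.2   32. ] [539.2 344.8] [543.  249.8] [435.4 369.8]
```

```bash
cat >> h.py <<'E'
from scipy.spatial.transform import Rotation as Ro
O=np.array([472.,-35.]);YAW=1.5
c_,s_=np.cos(np.radians(YAW)),np.sin(np.radians(YAW))
def W(x,y,z): return np.array([O[0]+c_*x-s_*y,O[1]+s_*x+c_*y,z])
def C(p): d=np.array(p[:2])-O; return np.array([c_*d[0]+s_*d[1],-s_*d[0]+c_*d[1],p[2]])
def tilt(a,yaw=YAW): # tool leaning to robot by a deg, tool x along chassis +y
    a=np.radians(a);M=np.array([[0,np.cos(a),np.sin(a)],[1,0,0],[0,np.sin(a),-np.cos(a)]])
    return Ro.from_euler('z',yaw,degrees=True)*Ro.from_matrix(M)
def row(st,P,R=None):
    R0=Ro.from_euler('xyz',st["tcp_rot"],degrees=True)
    d=R0.inv().apply(np.array(P)-st["tool_pos"])/250
    w=(R0.inv()*R).as_rotvec()/np.pi if R is not None else np.zeros(3)
    return np.round(np.r_[d,w],4).tolist()
def stat(st): 
    print("t",round(st["time"],2),"tcp",np.round(st["tool_pos"],1),"ch",np.round(C(st["tool_pos"]),1),"rot",np.round(st["tcp_rot"],1),"F",np.round(st["ft_force"],1),"gap",round(st["finger_gap"],1))
E
python3 - <<'E'
from bench import r
from h import *
s=r.sense();stat(s);A=tilt(30);ax=A.as_matrix()[:,2]
P=W(-15,-130,34);print(P,P-150*ax,A.as_euler('xyz',degrees=True))
print(row(s,P-150*ax,A))
# board/trailing edge now
E
```

```text
t 0.4 tcp [ 229.1 -554.5  231.1] ch [-256.4 -512.9  231.1] rot [-180.    -0.    22.4] F [0.  1.5 0.5] gap 85.7
[ 460.40814341 -165.34810647   34.        ] [ 385.43384403 -167.31137759  163.90381057] [150.    0.   91.5]
[1.1692, -1.1924, 0.2693, -0.1459, 0.1002, -0.3744]
```

```bash
python3 -m jog '[[0.9,-0.92,0.05,-0.1459,0.1002,-0.3744],[0.9,-0.92,0.05,-0.1459,0.1002,-0.3744],[0.9,-0.92,0.05,-0.1459,0.1002,-0.3744],[0.9,-0.92,0.05,-0.1459,0.1002,-0.3744],[0.9,-0.92,0.05,-0.1459,0.1002,-0.3744],[0.9,-0.92,0.05,-0.1459,0.1002,-0.3744],[0.9,-0.92,0.05,-0.1459,0.1002,-0.3744],[0.9,-0.92,0.05,-0.1459,0.1002,-0.3744],[0.9,-0.92,0.05,-0.1459,0.1002,-0.3744],[0.9,-0.92,0.05,-0.1459,0.1002,-0.3744]]' 0; python3 - <<'E'
from bench import r
from h import *
s=r.sense();stat(s);A=tilt(30);ax=A.as_matrix()[:,2]
P=W(-15,-130,34)
print(row(s,P-150*ax,A));print(row(s,P-60*ax,A))
E
```

```text
time: 1.4
tool_pos: [348.6, -256.2, 218.3]
tcp_rot: [150.0, 0.0, 91.5]
ft_force: [0.9, 0.7, -0.7]
finger_gap: 0.3
t 1.4 tcp [ 348.6 -256.2  218.3] ch [-129.1 -217.9  218.3] rot [150.    0.   91.5] F [ 0.9  0.7 -0.7] gap 0.3
[0.3519, 0.0266, 0.2666, 0.0001, 0.0002, 0.0001]
[0.3521, 0.0265, 0.6266, 0.0001, 0.0002, 0.0001]
```

```bash
python3 -m jog '[[0.352,0.0266,0.1],[0.352,0.0266,0.2]]' 2>&1 | tail -3; python3 -m jog '[[0.352,0.0266,0.1,0,0,0],[0.352,0.0266,0.2,0,0,0],[0.352,0.0266,0.2666,0,0,0],[0.352,0.0266,0.37,0,0,0],[0.352,0.0266,0.47,0,0,0],[0.352,0.0266,0.53,0,0,0],[0.352,0.0266,0.57,0,0,0],[0.352,0.0266,0.59,0,0,0],[0.352,0.0266,0.6266,0,0,0]]'; python3 - <<'E'
from bench import r
from h import *
s=r.sense();stat(s)
a=r.snapshot("top")["pixels"][170:290,230:400,::-1];b=r.snapshot("scene")["pixels"][120:240,240:410,::-1]
cv2.imwrite("pics/v1.png",cv2.resize(np.hstack([a,b]),None,fx=2.35,fy=2.35,interpolation=cv2.INTER_CUBIC))
E
```

```text
invalid input
time: 2.3
tool_pos: [431.5, -166.2, 87.0]
tcp_rot: [150.0, 0.0, 91.4]
ft_force: [0.3, 0.7, 0.4]
finger_gap: -0.2
t 2.3 tcp [ 431.5 -166.2   87. ] ch [ -43.9 -130.1   87. ] rot [150.    0.   91.4] F [0.3 0.7 0.4] gap -0.2
```

View pics/v1.png

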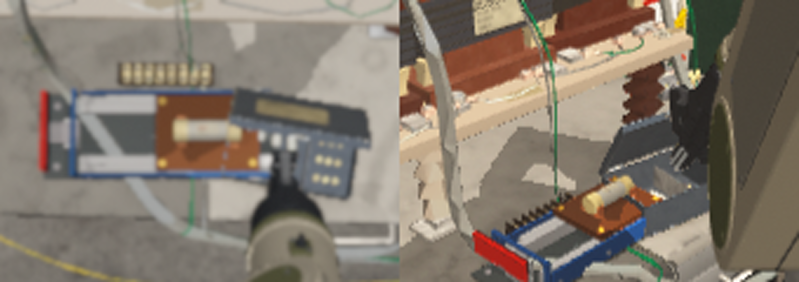

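```bash
python3 -m jog '[[0,0,0.03,0,0,0],[0,0,0.06,0,0,0],[0,0,0.09,0,0,0],[0,0,0.12,0,0,0],[0,0,0.14,0,0,0]]'; python3 -m jog '[[0,0,0.02,0,0,0],[0,0,0.04,0,0,0],[0,0,0.06,0,0,0],[0,0,0.08,0,0,0]]'
```

```text
time: 2.9
tool_pos: [448.5, -165.3, 55.2]
tcp_rot: [150.0, -0.0, 91.5]
ft_force: [-0.1, -0.4, 0.9]
finger_gap: 0.1
time: 3.3
tool_pos: [458.7, -165.3, 38.5]
tcp_rot: [150.0, 0.0, 91.5]
ft_force: [-0.8, 0.2, -0.9]
finger_gap: 0.2
```

```bash
python3 -m jog '[[0,0,0.008,0,0,0],[0,0,0.016,0,0,0],[0,0,0.016,0,0,0]]'; python3 - <<'E'
from bench import r
from h import *
s=r.sense();stat(s)
a=r.snapshot("top")["pixels"][195:260,300:380,::-1];b=r.snapshot("scene")["pixels"][150:215,320:400,::-1]
cv2.imwrite("pics/v2.png",cv2.resize(np.hstack([a,b]),None,fx=5,fy=5,interpolation=cv2.INTER_CUBIC))
E
```

```text
time: 3.6
tool_pos: [460.5, -165.1, 35.1]
tcp_rot: [150.0, 0.0, 91.5]
ft_force: [0.1, -0.6, 0.3]
finger_gap: 0.1
t 3.6 tcp [ 460.5 -165.1   35.1] ch [ -14.9 -129.7   35.1] rot [150.    0.   91.5] F [ 0.1 -0.6  0.3] gap 0.1
```

View pics/v2.png

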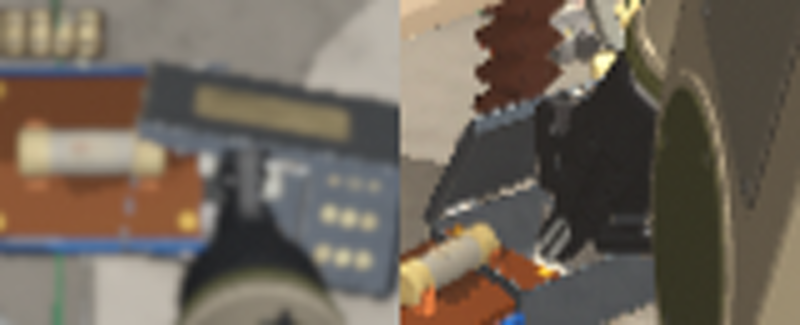

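```bash
python3 -m jog '[[0.012,0,0,0,0,0],[0.024,0,0,0,0,0],[0.036,0,0,0,0,0],[0.048,0,0,0,0,0],[0.06,0,0,0,0,0]]'; python3 -m jog '[[0.012,0,0,0,0,0],[0.024,0,0,0,0,0],[0.036,0,0,0,0,0],[0.048,0,0,0,0,0],[0.06,0,0,0,0,0]]'
```

```text
time: 4.2
tool_pos: [460.2, -150.3, 35.5]
tcp_rot: [150.0, 0.1, 91.5]
ft_force: [-0.3, -2.9, 0.3]
finger_gap: 0.3
time: 4.7
tool_pos: [459.8, -135.1, 35.5]
tcp_rot: [150.0, 0.0, 91.5]
ft_force: [-0.8, -4.1, -0.0]
finger_gap: -0.0
```

```bash
python3 - <<'E'
from bench import r
from h import *
s=r.sense();stat(s)
a=r.snapshot("top")["pixels"][195:260,300:380,::-1];b=r.snapshot("scene")["pixels"][150:215,320:400,::-1]
cv2.imwrite("pics/v3.png",cv2.resize(np.hstack([a,b]),None,fx=5,fy=5,interpolation=cv2.INTER_CUBIC))
E
```

```text
t 4.7 tcp [ 459.8 -135.1   35.5] ch [-14.8 -99.7  35.5] rot [150.    0.   91.5] F [-0.8 -4.1 -0. ] gap -0.0
```

View pics/v3.png

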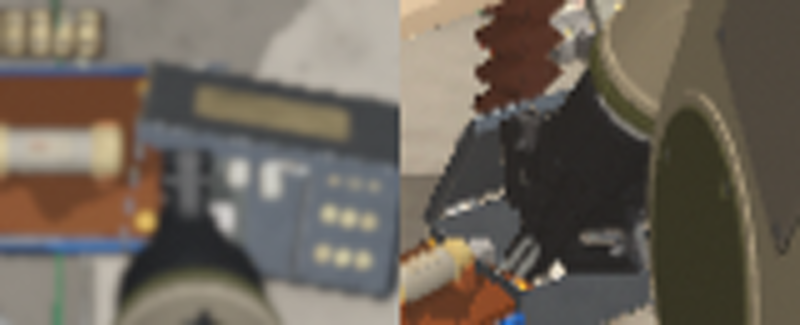

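```bash
python3 -m jog '[[0.012,0,0,0,0,0],[0.024,0,0,0,0,0],[0.036,0,0,0,0,0],[0.048,0,0,0,0,0]]';python3 -m jog '[[0.01,0,0,0,0,0],[0.02,0,0,0,0,0]]'; python3 -m jog '[[0.01,0,0,0,0,0],[0.02,0,0,0,0,0]]'
```

```text
time: 5.2
tool_pos: [460.3, -123.4, 35.4]
tcp_rot: [150.0, 0.0, 91.5]
ft_force: [-1.3, -3.4, 0.1]
finger_gap: -0.2
time: 5.4
tool_pos: [461.5, -119.2, 35.4]
tcp_rot: [150.2, -0.0, 91.5]
ft_force: [-4.7, -6.3, 0.9]
finger_gap: 0.0
time: 5.6
tool_pos: [462.8, -114.9, 35.5]
tcp_rot: [150.2, -0.0, 91.6]
ft_force: [-4.3, -6.7, 1.5]
finger_gap: 0.2
```

```bash
python3 - <<'E'
from bench import r
from h import *
s=r.sense();stat(s);print(np.round(s["joint_pos"],2),np.round(s["joint_efforts"],1),s["wrist_torque"])
a=r.snapshot("top")["pixels"][170:400,220:480,::-1];d=r.snapshot("scene")["pixels"];b=d[100:330,240:500,::-1]
cv2.imwrite("pics/v4.png",cv2.resize(a,None,fx=2.6,fy=2.6,interpolation=cv2.INTER_CUBIC))
cv2.imwrite("pics/v4b.png",cv2.resize(b,None,fx=2.6,fy=2.6,interpolation=cv2.INTER_CUBIC))
s=r.sense();stat(s)
E
```

```text
t 5.6 tcp [ 462.8 -114.9   35.5] ch [-11.3 -79.6  35.5] rot [150.2  -0.   91.6] F [-4.3 -6.7  1.5] gap 0.2
[-32.7  -27.73 143.08  24.68  42.09 -49.4 ] [  2.7 -21.2 -45.6   3.4  -1.5  -0.2] [-0.87401128  0.75040762 -0.40621617]
t 5.7 tcp [ 462.8 -114.6   35.5] ch [-11.3 -79.3  35.5] rot [ 1.502e+02 -1.000e-01  9.160e+01] F [-1.8 -3.6 -0. ] gap -0.1
```

View pics/v4.png

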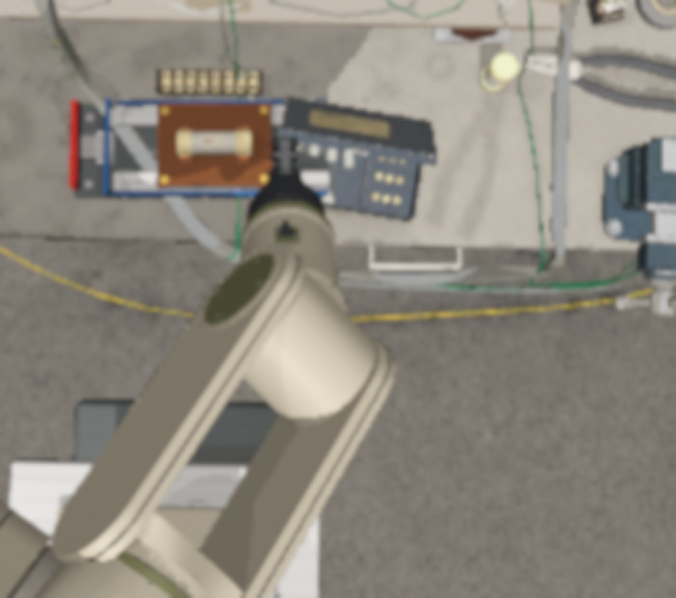

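View pics/v4b.png

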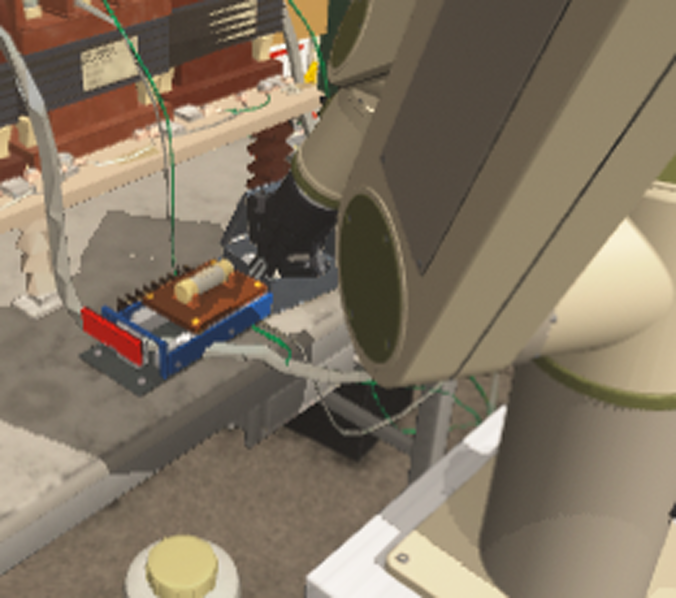

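```bash
cat >> h.py <<'E'
def lean(ax,ay): # body leans toward robot by ax and toward +y by ay
    z=-np.array([-np.tan(np.radians(ax)),np.tan(np.radians(ay)),1]);z/=np.linalg.norm(z)
    x=np.array([0,1,0])-z[1]*z;x/=np.linalg.norm(x);y=np.cross(z,x)
    return Ro.from_euler('z',YAW,degrees=True)*Ro.from_matrix(np.c_[x,y,z])
E
python3 - <<'E'
from bench import r
from h import *
s=r.sense();stat(s);p=C(s["tool_pos"])
print(row(s,W(-14,p[1]-4,34.5),lean(22,15)))
print(np.degrees((Ro.from_euler('xyz',s["tcp_rot"],degrees=True).inv()*lean(22,15)).magnitude()))
E
```

```text
t 5.7 tcp [ 462.8 -114.6   35.5] ch [-11.3 -79.3  35.5] rot [ 1.502e+02 -1.000e-01  9.160e+01] F [-1.8 -3.6 -0. ] gap -0.1
[-0.016, -0.0115, -0.0021, 0.0429, -0.0779, -0.0051]
16.036625875593796
```

```bash
python3 -m jog '[[-0.016,0,0,0,0,0],[-0.016,-0.004,0,0.002,-0.02,0],[-0.016,-0.008,-0.001,0.012,-0.04,-0.002],[-0.016,-0.0115,-0.002,0.022,-0.06,-0.003],[-0.016,-0.0115,-0.002,0.034,-0.0779,-0.005],[-0.016,-0.0115,-0.002,0.0429,-0.0779,-0.005],[-0.016,-0.0115,-0.002,0.0429,-0.0779,-0.005]]'; python3 - <<'E'
from bench import r
from h import *
s=r.sense();stat(s);p=C(s["tool_pos"]);print(np.round(s["joint_pos"],1))
for dy in(5,10,20,30,37): print(row(s,W(-14,p[1]+dy,34),lean(22,15)))
a=r.snapshot("top")["pixels"][195:260,300:380,::-1];b=r.snapshot("scene")["pixels"][150:215,300:380,::-1]
cv2.imwrite("pics/v5.png",cv2.resize(np.hstack([a,b]),None,fx=5,fy=5,interpolation=cv2.INTER_CUBIC))
E
```

```text
time: 6.4
tool_pos: [461.1, -117.9, 34.9]
tcp_rot: [157.4, 12.8, 86.4]
ft_force: [1.1, 0.3, -0.3]
finger_gap: -0.0
t 6.4 tcp [ 461.1 -117.9   34.9] ch [-13.1 -82.6  34.9] rot [157.4  12.8  86.4] F [ 1.1  0.3 -0.3] gap -0.0
[-15.  -24.  139.3 -11.1  40.4  -7. ]
[0.0199, -0.0048, -0.0029, 0.0, -0.0009, 0.0006]
[0.0393, -0.0047, -0.0076, 0.0, -0.0009, 0.0006]
[0.0782, -0.0046, -0.0172, 0.0, -0.0009, 0.0006]
[0.117, -0.0046, -0.0267, 0.0, -0.0009, 0.0006]
[0.1442, -0.0045, -0.0334, 0.0, -0.0009, 0.0006]
```

View pics/v5.png

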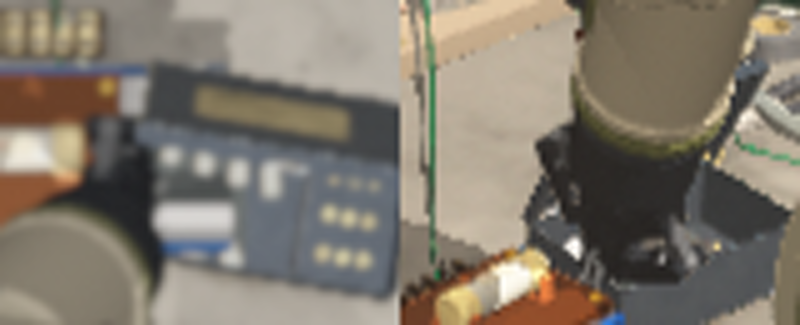

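```bash
python3 -m jog '[[0.0115,-0.002,-0.0019,0,0,0],[0.023,-0.003,-0.0038,0,0,0],[0.0345,-0.004,-0.0065,0,0,0],[0.046,-0.0045,-0.0094,0,0,0]]'; python3 -m jog '[[0.0115,0,-0.0029,0,0,0],[0.023,0,-0.0057,0,0,0],[0.0345,0,-0.0086,0,0,0]]';  python3 - <<'E'
from bench import r
from h import *
s=r.sense();stat(s);print(np.round(s["joint_pos"],1))
E
```

```text
time: 6.9
tool_pos: [459.1, -107.6, 34.0]
tcp_rot: [157.3, 12.9, 86.1]
ft_force: [-1.5, -4.5, 2.7]
finger_gap: -0.1
time: 7.2
tool_pos: [459.0, -98.2, 34.0]
tcp_rot: [157.3, 12.9, 86.1]
ft_force: [-1.2, -4.7, 2.9]
finger_gap: 0.2
t 7.2 tcp [459.  -98.2  34. ] ch [-14.6 -62.8  34. ] rot [157.3  12.9  86.1] F [-1.2 -4.7  2.9] gap 0.2
[-11.5 -24.7 139.9 -13.5  41.1  -1.9]
```

```bash
python3 -m jog '[[0.0115,0,-0.0029,0,0,0],[0.023,0,-0.0057,0,0,0],[0.0345,0,-0.0086,0,0,0],[0.0465,0,-0.0115,0,0,0]]'; python3 -m jog '[[0.008,0,-0.002,0,0,0],[0.016,0,-0.004,0,0,0]]';  python3 - <<'E'
from bench import r
from h import *
s=r.sense();stat(s);print(np.round(s["joint_pos"],1))
a=r.snapshot("top")["pixels"][195:260,270:350,::-1];b=r.snapshot("scene")["pixels"][165:230,290:370,::-1]
cv2.imwrite("pics/v6.png",cv2.resize(np.hstack([a,b]),None,fx=5,fy=5,interpolation=cv2.INTER_CUBIC))
E
```

```text
time: 7.6
tool_pos: [458.7, -86.2, 33.9]
tcp_rot: [157.4, 12.9, 86.2]
ft_force: [-1.3, -4.7, 2.0]
finger_gap: -0.0
time: 7.8
tool_pos: [458.6, -82.0, 33.9]
tcp_rot: [157.4, 12.9, 86.2]
ft_force: [-2.4, -4.9, 1.5]
finger_gap: -0.3
t 7.8 tcp [458.6 -82.   33.9] ch [-14.7 -46.6  33.9] rot [157.4  12.9  86.2] F [-2.4 -4.9  1.5] gap -0.3
[ -8.7 -24.9 140.  -15.1  41.8   1.8]
```

View pics/v6.png

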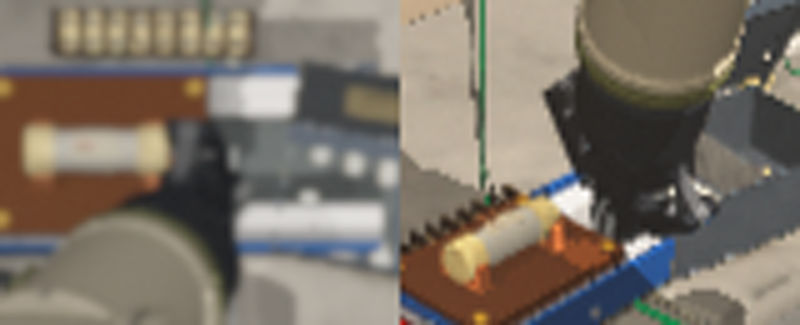

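```bash
python3 -m jog '[[0.006,0,-0.0015,0,0,0],[0.012,0,-0.003,0,0,0]]'; python3 -m jog '[[0.004,0,-0.001,0,0,0],[0.008,0,-0.002,0,0,0]]';  python3 -m jog '[[0.004,0,-0.001,0,0,0],[0.004,0,-0.001,0,0,0]]'; python3 - <<'E'
from bench import r
from h import *
s=r.sense();stat(s);t=r.snapshot("top")
a=t["pixels"][195:260,240:340,::-1];b=r.snapshot("scene")["pixels"][165:230,280:360,::-1]
cv2.imwrite("pics/v7.png",cv2.resize(np.hstack([a,b]),None,fx=4.4,fy=4.4,interpolation=cv2.INTER_CUBIC))
E
```

```text
time: 8.1
tool_pos: [458.4, -79.0, 33.7]
tcp_rot: [157.4, 12.9, 86.1]
ft_force: [-0.8, -0.2, -0.2]
finger_gap: -0.1
time: 8.3
tool_pos: [458.2, -76.9, 33.6]
tcp_rot: [157.4, 12.9, 86.2]
ft_force: [-0.2, -3.3, -0.6]
finger_gap: 0.2
time: 8.5
tool_pos: [458.2, -76.0, 33.6]
tcp_rot: [157.4, 12.9, 86.2]
ft_force: [0.3, -1.4, -0.9]
finger_gap: -0.2
t 8.5 tcp [458.2 -76.   33.6] ch [-14.9 -40.6  33.6] rot [157.4  12.9  86.2] F [ 0.3 -1.4 -0.9] gap -0.2
```

View pics/v7.png

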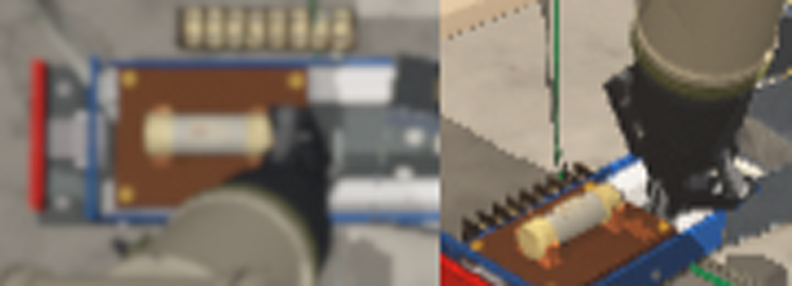

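```bash
python3 -m jog '[[0.004,0,-0.001,0,0,0],[0.008,0,-0.002,0,0,0]]';  python3 -m jog '[[0.004,0,-0.001,0,0,0],[0.004,0,-0.001,0,0,0]]'
```

```text
time: 8.8
tool_pos: [458.3, -74.1, 33.8]
tcp_rot: [157.4, 12.9, 86.1]
ft_force: [-1.0, -4.4, -0.4]
finger_gap: -0.0
time: 9.0
tool_pos: [458.3, -72.9, 33.8]
tcp_rot: [157.4, 12.9, 86.1]
ft_force: [-0.4, -2.1, -0.4]
finger_gap: -0.0
```

```bash
python3 - <<'E'
from bench import r
from h import *
np.set_printoptions(precision=1,suppress=True)
t=r.snapshot("top");s=r.snapshot("scene")
cv2.imwrite("pics/t8.png",cv2.resize(t["pixels"][200:250,242:322,::-1],None,fx=10,fy=10,interpolation=cv2.INTER_CUBIC))
cv2.imwrite("pics/s8.png",cv2.resize(s["pixels"][180:250,270:350,::-1],None,fx=8.5,fy=8.5,interpolation=cv2.INTER_CUBIC))
for z,n in((34,"dropped"),(40,"up")):
  for nm,p in dict(LF=(44,90),LN=(-44,90),TF=(44,-30),TN=(-44,-30)).items():
    P=W(*p,z);print(n,nm,(proj(t,[P])[0]-[242,200])*10,(proj(s,[P])[0]-[270,180])*8.5)
E
```

```text
dropped LF [242.  115.5] [132.3 346.9]
dropped LN [238.4 437.1] [311.6 453.9]
dropped TF [681.1 112.9] [379.8 212.8]
dropped TN [682.4 434.6] [558.4 306. ]
up LF [239.8 112. ] [131.5 332.4]
up LN [236.1 435.1] [311.3 439. ]
up TF [680.9 109.4] [379.6 198.9]
up TN [682.1 432.5] [558.8 291.7]
```

View pics/t8.png

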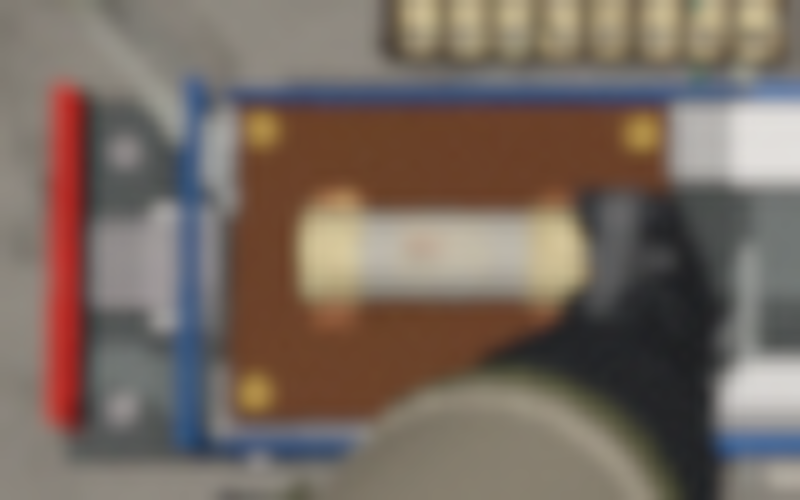

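View pics/s8.png

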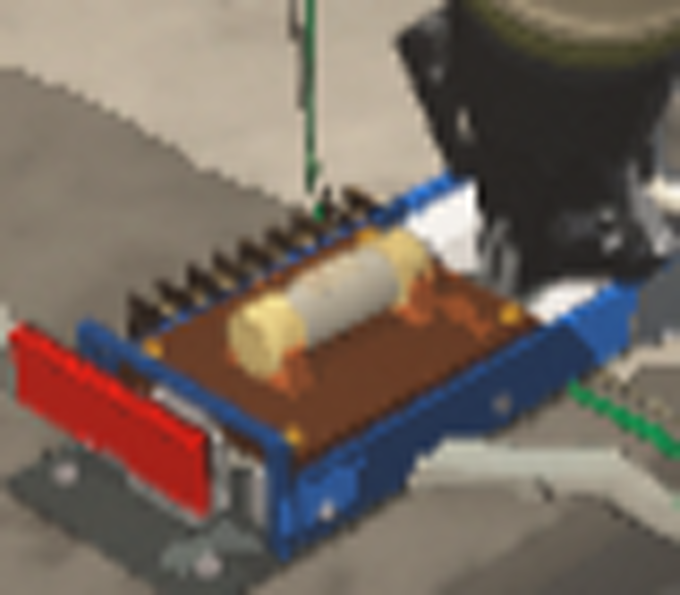

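```bash
python3 -m jog '[[0.004,0,-0.001,0,0,0],[0.008,0,-0.002,0,0,0]]';  python3 -m jog '[[0.003,0,-0.0008,0,0,0],[0.006,0,-0.0015,0,0,0]]'
```

```text
time: 9.3
tool_pos: [458.3, -71.4, 34.1]
tcp_rot: [157.3, 13.0, 86.1]
ft_force: [-0.1, -10.2, -1.6]
finger_gap: -0.1
time: 9.5
tool_pos: [458.3, -70.9, 34.3]
tcp_rot: [157.3, 13.1, 86.1]
ft_force: [1.2, -18.5, -3.1]
finger_gap: -0.0
```

```bash
python3 - <<'E'
from bench import r
from h import *
np.set_printoptions(precision=1,suppress=True)
s=r.sense();stat(s);p=C(s["tool_pos"])
for q in((p[0],p[1]-18,34),(p[0],p[1]-18,130),(0,30,200)):print(row(s,W(*q)))
t=r.snapshot("top");c=r.snapshot("scene")
for a in((40,30),(70,90),(100,140),(130,190),(190,240)):
  for z in(0,30,60,100,150,200,300):
    P=onz(t,[(230+a[0]/4.6,170+a[1]/4.6)],z)[0];print(a,P,(proj(c,[P])[0]-[240,150])*4.6)
E
```

```text
t 9.5 tcp [458.3 -70.9  34.3] ch [-14.6 -35.5  34.3] rot [157.3  13.1  86.1] F [  1.2 -18.5  -3.1] gap -0.0
[-0.0696, -0.0004, 0.0185, 0.0, 0.0, 0.0]
[-0.1565, 0.1436, -0.3266, 0.0, 0.0, 0.0]
[0.1094, 0.303, -0.6385, 0.0, 0.0, 0.0]
(40, 30) [617.9 141.6   0. ] [  7.4 356.1]
(40, 30) [611.1 136.6  30. ] [ 14.9 319.1]
(40, 30) [604.2 131.6  60. ] [ 22.7 281. ]
(40, 30) [595.1 125.  100. ] [ 33.5 228.2]
(40, 30) [583.7 116.7 150. ] [ 47.6 159.1]
(40, 30) [572.3 108.4 200. ] [62.6 86.2]
(40, 30) [549.5  91.8 300. ] [ 95.3 -72.3]
(70, 90) [580.5 121.4   0. ] [ 67.  367.5]
(70, 90) [574.5 116.8  30. ] [ 74.2 330.1]
(70, 90) [568.5 112.3  60. ] [ 81.6 291.5]
(70, 90) [560.5 106.3 100. ] [ 91.9 238.1]
(70, 90) [550.4  98.7 150. ] [105.4 168.2]
(70, 90) [540.4  91.2 200. ] [119.6  94.5]
(70, 90) [520.4  76.  300. ] [150.8 -65.7]
(100, 140) [549.7 101.6   0. ] [120.9 375.1]
(100, 140) [544.4  97.5  30. ] [127.8 337.3]
(100, 140) [539.   93.4  60. ] [134.8 298.5]
(100, 140) [531.9  87.9 100. ] [144.6 244.7]
(100, 140) [523.   81.1 150. ] [157.5 174.3]
(100, 140) [514.1  74.3 200. ] [171.1 100. ]
(100, 140) [496.3  60.6 300. ] [200.7 -61.3]
(130, 190) [519.2  82.    0. ] [175.1 382.6]
(130, 190) [514.5  78.3  30. ] [181.6 344.6]
(130, 190) [509.8  74.7  60. ] [188.4 305.4]
(130, 190) [503.6  69.8 100. ] [197.7 251.3]
(130, 190) [495.8  63.6 150. ] [209.9 180.3]
(130, 190) [488.   57.5 200. ] [222.8 105.5]
(130, 190) [472.4  45.3 300. ] [250.8 -56.9]
(190, 240) [489.2  44.4   0. ] [251.  377.9]
(190, 240) [485.2  41.5  30. ] [257.  340.1]
(190, 240) [481.2  38.7  60. ] [263.1 301.2]
(190, 240) [475.8  34.9 100. ] [271.6 247.3]
(190, 240) [469.1  30.1 150. ] [282.8 176.7]
(190, 240) [462.4  25.4 200. ] [294.5 102.2]
(190, 240) [449.   15.9 300. ] [320.1 -59.4]
```

```bash
python3 -m jog '[[-0.02,0,0.005,0,0,0],[-0.045,0,0.012,0,0,0],[-0.07,0,0.0185,0,0,0],[-0.085,0.024,-0.04,0,0,0],[-0.11,0.07,-0.15,0,0,0],[-0.13,0.1,-0.23,0,0,0],[-0.1565,0.1436,-0.3266,0,0,0],[-0.1565,0.1436,-0.3266,0,0,0]]'; python3 - <<'E'
from bench import r
from h import *
np.set_printoptions(precision=1,suppress=True)
s=r.sense();stat(s);print(np.round(s["joint_pos"],1))
A=lean(5,0)
for q in((-15,-50,170),(-5,60,170),(-5,170,170),(-5,170,100)):print(row(s,W(*q),A))
t=r.snapshot("top");c=r.snapshot("scene")
cv2.imwrite("pics/t9.png",cv2.resize(t["pixels"][200:250,242:342,::-1],None,fx=8,fy=8,interpolation=cv2.INTER_CUBIC))
cv2.imwrite("pics/s9.png",cv2.resize(c["pixels"][180:250,270:350,::-1],None,fx=8.5,fy=8.5,interpolation=cv2.INTER_CUBIC))
E
```

```text
time: 10.4
tool_pos: [461.7, -88.4, 134.9]
tcp_rot: [156.9, 12.9, 86.0]
ft_force: [0.9, 0.1, 0.4]
finger_gap: 0.1
t 10.4 tcp [461.7 -88.4 134.9] ch [-11.7 -53.1 134.9] rot [156.9  12.9  86. ] F [0.9 0.1 0.4] gap 0.1
[ -9.7 -35.5 135.5 -11.5  55.9  -4. ]
[-0.0208, 0.0416, -0.1337, 0.0968, 0.0773, -0.0118]
[0.4098, 0.0787, -0.2255, 0.0968, 0.0773, -0.0118]
[0.8367, 0.0788, -0.3322, 0.0968, 0.0773, -0.0118]
[0.8994, -0.0284, -0.0812, 0.0968, 0.0773, -0.0118]
```

View pics/s9.png

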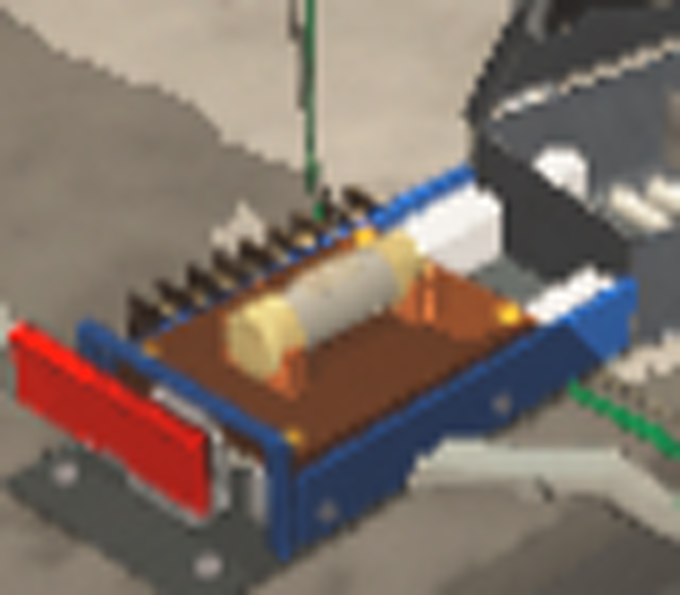

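View pics/t9.png

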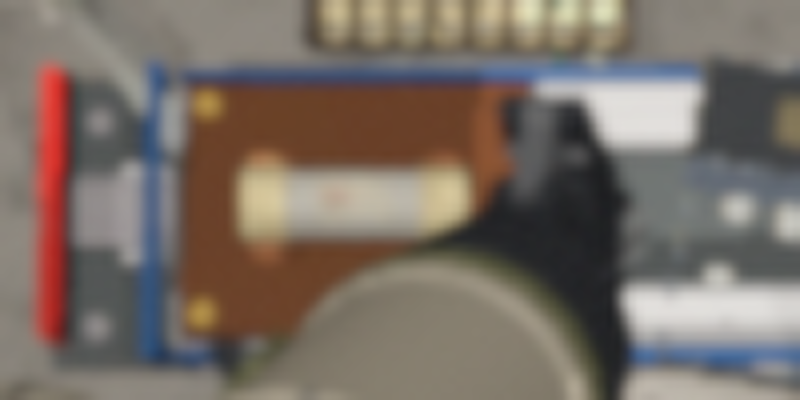

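```bash
python3 -m jog '[[0,0.04,-0.15,0.02,0.02,0],[0.0,0.06,-0.2,0.05,0.04,-0.006],[0.2,0.075,-0.22,0.0968,0.0773,-0.0118],[0.4,0.0787,-0.24,0.0968,0.0773,-0.0118],[0.6,0.0787,-0.29,0.0968,0.0773,-0.0118],[0.8,0.0787,-0.33,0.0968,0.0773,-0.0118],[0.8367,0.0788,-0.3322,0.0968,0.0773,-0.0118],[0.8367,0.0788,-0.3322,0.0968,0.0773,-0.0118],[0.8367,0.0788,-0.3322,0.0968,0.0773,-0.0118],[0.8367,0.0788,-0.3322,0.0968,0.0773,-0.0118]]'; python3 - <<'E'
from bench import r
from h import *
np.set_printoptions(precision=1,suppress=True)
s=r.sense();stat(s);print(np.round(s["joint_pos"],1))
A=lean(5,0)
for q in((-4,170,170),(-4,170,100),(-4,170,47)):print(row(s,W(*q),A))
t=r.snapshot("top")
hsv=cv2.cvtColor(t["pixels"],cv2.COLOR_RGB2HSV);k=cv2.inRange(hsv,(0,150,100),(8,255,255));k[:, :240]=0;k[:,260:]=0;k[:200]=0;k[250:]=0
ys,xs=np.nonzero(k);print(xs.min(),xs.max(),ys.min(),ys.max());
for v in (212,225,238):
  u=xs[ys==v].min() if (ys==v).any() else None;print(v,u,C(onz(t,[(u-0.5,v)],66)[0]) if u is not None else 0)
E
```

```text
time: 11.5
tool_pos: [459.9, 134.0, 164.5]
tcp_rot: [175.5, -0.0, 91.4]
ft_force: [-0.2, -0.5, 0.0]
finger_gap: 0.2
t 11.5 tcp [459.9 134.  164.5] ch [ -7.7 169.2 164.5] rot [175.5  -0.   91.4] F [-0.2 -0.5  0. ] gap 0.2
[ 10.6 -13.8 112.9  -0.7  76.5   9.4]
[0.0031, 0.0165, -0.0209, -0.0028, -0.0002, -0.0006]
[0.0029, -0.0055, 0.2583, -0.0028, -0.0002, -0.0006]
[0.0028, -0.0221, 0.4696, -0.0028, -0.0002, -0.0006]
247 249 209 241
212 248 [ 38.  136.6  66. ]
225 247 [  3.1 138.7  66. ]
238 247 [-31.6 138.1  66. ]
```

```bash
python3 -m jog '[[0.003,-0.002,0.12,0,0,0],[0.003,-0.006,0.26,0,0,0],[0.003,-0.012,0.36,0,0,0],[0.003,-0.018,0.43,0,0,0],[0.003,-0.022,0.47,0,0,0],[0.003,-0.022,0.47,0,0,0]]'; python3 - <<'E'
from bench import r
from h import *
s=r.sense();stat(s)
A=lean(5,0);p=C(s["tool_pos"])
for y in(155,145,127):print(row(s,W(p[0],y,47)))
a=r.snapshot("top")["pixels"][195:260,230:310,::-1];b=r.snapshot("scene")["pixels"][170:235,260:340,::-1]
cv2.imwrite("pics/v10.png",cv2.resize(np.hstack([a,b]),None,fx=5,fy=5,interpolation=cv2.INTER_CUBIC))
E
```

```text
time: 12.15
tool_pos: [462.8, 135.3, 46.1]
tcp_rot: [175.6, -0.0, 91.4]
ft_force: [0.2, 0.3, 0.3]
finger_gap: 0.3
t 12.15 tcp [462.8 135.3  46.1] ch [ -4.8 170.5  46.1] rot [175.6  -0.   91.4] F [0.2 0.3 0.3] gap 0.3
[-0.062, 0.0004, -0.0037, 0.0, 0.0, 0.0]
[-0.102, 0.0005, -0.0038, 0.0, 0.0, 0.0]
[-0.174, 0.0006, -0.0038, 0.0, 0.0, 0.0]
```

View pics/v10.png

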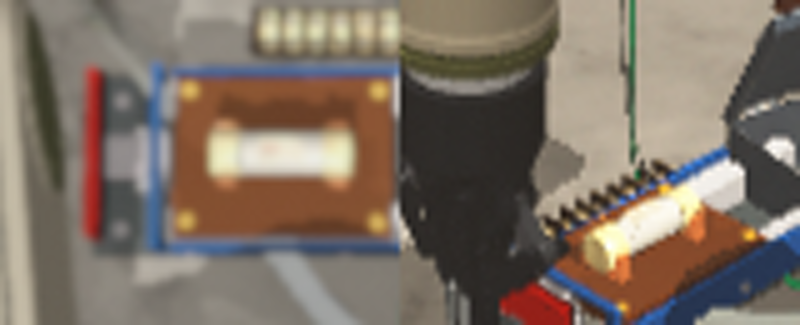

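```bash
python3 -m jog '[[-0.025,0,-0.003,0,0,0],[-0.05,0,-0.003,0,0,0],[-0.065,0,-0.003,0,0,0],[-0.077,0,-0.003,0,0,0],[-0.089,0,-0.003,0,0,0],[-0.1,0,-0.003,0,0,0]]'; python3 -m jog '[[-0.012,0,0,0,0,0],[-0.024,0,0,0,0,0],[-0.036,0,0,0,0,0]]'; python3 -m jog '[[-0.012,0,0,0,0,0],[-0.02,0,0,0,0,0]]'; python3 -c "
from bench import r
from h import *
stat(r.sense())"
```

```text
time: 12.85
tool_pos: [464.4, 111.4, 48.2]
tcp_rot: [175.4, -0.1, 91.5]
ft_force: [-0.3, 1.8, 0.5]
finger_gap: -0.0
time: 13.15
tool_pos: [464.6, 102.3, 48.1]
tcp_rot: [175.5, -0.1, 91.5]
ft_force: [-0.1, 1.2, 0.5]
finger_gap: -0.0
time: 13.35
tool_pos: [464.7, 97.2, 48.1]
tcp_rot: [175.5, -0.1, 91.5]
ft_force: [-0.6, 1.7, 1.4]
finger_gap: 0.5
t 13.35 tcp [464.7  97.2  48.1] ch [ -3.8 132.4  48.1] rot [ 1.755e+02 -1.000e-01  9.150e+01] F [-0.6  1.7  1.4] gap 0.5
```

```bash
python3 -m jog '[[-0.01,0,0,0,0,0],[-0.016,0,0,0,0,0]]'; python3 -m jog '[[-0.006,0,0,0,0,0],[-0.012,0,0,0,0,0]]'; python3 -m jog '[[-0.006,0,0,0,0,0],[-0.01,0,0,0,0,0]]';python3 -c "
from bench import r
from h import *
stat(r.sense())"
```

```text
time: 13.55
tool_pos: [464.8, 94.5, 48.2]
tcp_rot: [175.4, -0.2, 91.5]
ft_force: [0.1, 14.5, 0.6]
finger_gap: 0.0
time: 13.75
tool_pos: [464.8, 94.2, 48.3]
tcp_rot: [175.4, -0.5, 91.5]
ft_force: [-0.3, 30.4, 0.2]
finger_gap: -0.1
time: 13.95
tool_pos: [464.8, 94.1, 48.4]
tcp_rot: [175.4, -0.7, 91.5]
ft_force: [-0.6, 42.0, 0.5]
finger_gap: -0.0
t 13.95 tcp [464.8  94.1  48.4] ch [ -3.8 129.2  48.4] rot [175.4  -0.7  91.5] F [-0.6 42.   0.5] gap -0.0
```

```bash
python3 -m jog '[[0.03,0,0,0,0,0],[0.1,0,0,0,0,0],[0.2,0,0,0,0,0],[0.2,0,-0.15,0,0,0],[0.25,0,-0.35,0,0,0],[0.4,0,-0.5,0,0,0],[0.5,0,-0.5,0,0,0],[0.6,0,-0.5,0,0,0]]'; python3 - <<'E'
from bench import r
from h import *
np.set_printoptions(precision=1,suppress=True)
s=r.sense();stat(s)
t=r.snapshot("top");c=r.snapshot("scene")
cv2.imwrite("pics/t11.png",cv2.resize(t["pixels"][200:250,242:342,::-1],None,fx=8,fy=8,interpolation=cv2.INTER_CUBIC))
cv2.imwrite("pics/s11.png",cv2.resize(c["pixels"][180:250,270:350,::-1],None,fx=8.5,fy=8.5,interpolation=cv2.INTER_CUBIC))
hsv=cv2.cvtColor(t["pixels"],cv2.COLOR_RGB2HSV);k=cv2.inRange(hsv,(0,150,100),(8,255,255));k[:, :240]=0;k[:,275:]=0;k[:200]=0;k[250:]=0
ys,xs=np.nonzero(k);print(xs.min(),xs.max(),ys.min(),ys.max())
for v in (212,225,238):
  u=xs[ys==v].min();print(v,u,C(onz(t,[(u-0.5,v)],66)[0]))
E
```

```text
time: 14.75
tool_pos: [452.3, 238.9, 175.3]
tcp_rot: [175.2, -0.1, 91.5]
ft_force: [0.2, 0.4, -0.6]
finger_gap: 0.2
t 14.75 tcp [452.3 238.9 175.3] ch [-12.5 274.3 175.3] rot [175.2  -0.1  91.5] F [ 0.2  0.4 -0.6] gap 0.2
254 256 209 242
212 254 [ 37.9 120.6  66. ]
225 254 [  3.  120.1  66. ]
238 254 [-31.7 119.5  66. ]
```

View pics/t11.png

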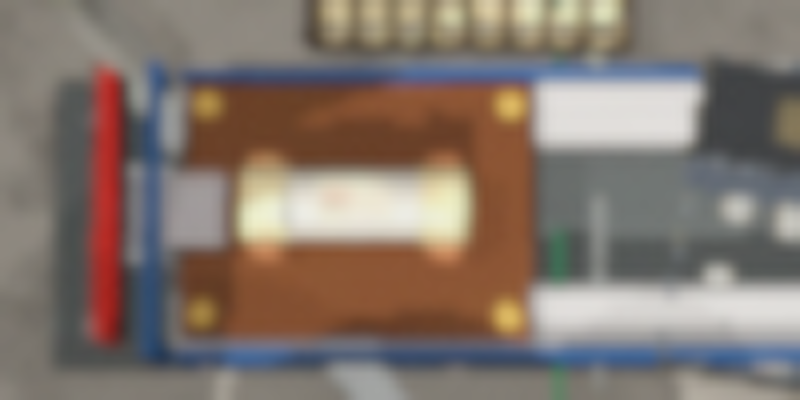

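View pics/s11.png

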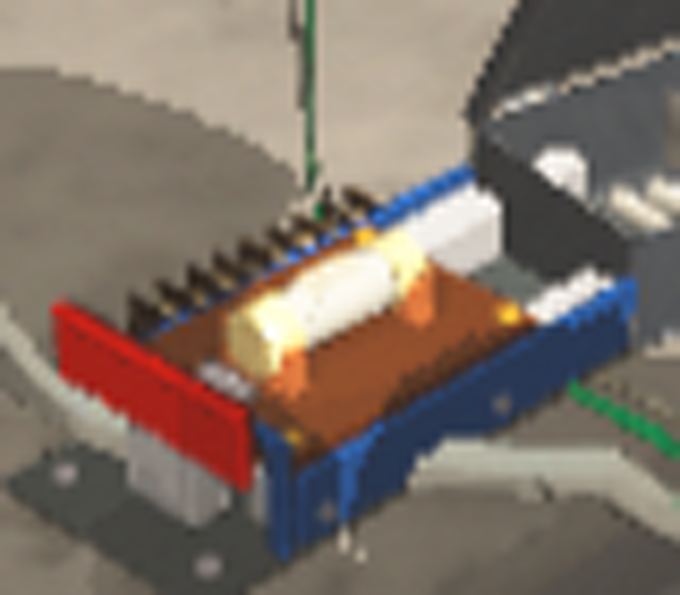

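The top view shows the bolt lying about 14 mm over the board's leading edge (u 182–225, v 170–245). The plate is square and close to the bridge, the board lies flat between the cheeks, and the arm is clear of everything.

```bash
python3 -c "
from bench import r
print(r.hand_in())"
```

```text
the job is handed in; nothing more can be done
None
```

The board is down in its notches and the red plate is pushed home, so the bolt covers the board's edge. I handed the job in at about 15 s.

**Board:** I pushed its trailing edge with the closed fingertip at 30 mm/s or slower, using about 4–5 N. The force fell to zero when the board dropped in, and it then stopped dead when I pressed to 18 N. The pictures show it lying flat between the cheeks.

**Plate:** I pushed its outer face until it stopped, which took 42 N at the fingertip. Its outer face moved from about y = 137 mm to 120 mm on the chassis. The bolt reaches about 14 mm over the board's leading edge (given: about 13 mm). In the last pictures the arm is clear of everything.

**What did not go to plan or disagreed:**
- **Joint limit:** midway through the board push, joint 3 came within 0.04° of its range limit (143.08° of 143.12°). The tip drifted about 3 mm sideways, so I backed off, changed the tool's lean and carried on.
- **Fuse box:** in the images its left wall appears to run through the board and chassis, but neither the board nor the finger met any resistance there.
- **Plate travel:** the cameras show about 17 mm, against 18–22 mm expected. At about 2.7 mm per pixel, I trusted the dead stop and the bolt overlap instead.
- **Board position:** the images put it about 1–3 mm past the nominal seat, within the notch play.

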